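# Swap the covered beaker and the reagent bottle between stirrer and drip tray

## Task

The reagent bottle was left on the magnetic stirrer and the covered beaker in the drip tray: swap them, so that the beaker stands in the middle of the stirrer's round plate and the bottle upright in the middle of the square drip tray. The shallow dish is the beaker's loose cover: take it off before you move the beaker, and at the end lay it back on the beaker, level and centred. The cork mat is free for setting things down on the way; never tip the bottle or the beaker over, and leave the small vials standing about alone.

Things in the scene. Friction and masses are not known exactly. Their poses are not given: they have to be found in the camera images.
- beaker: Open clear-glass beaker, 52 mm outer diameter, 67 mm tall, rim about 2 mm thick, about 45 g, loose. Origin: centre of its underside, z up. It starts upright in the drip tray with the dish lying on its rim; grasp it round the wall from above once the dish is off.
- dish: Clear plastic petri dish with its lid, one closed flat disc, 62 mm overall diameter (about 58 mm where fingers close on it), 14 mm thick, about 20 g, loose. Origin: centre of its underside, z up. It starts lying on the rim of the beaker (its underside 67 mm above the beaker's underside) as a cover, wider than the beaker by 3 to 5 mm all round.
- bottle: White plastic reagent bottle with a ribbed white screw cap, 55 mm diameter and 150 mm tall, body cylindrical up to about 100 mm, the 42 mm wide cap from 124 mm up, about 160 g, loose. Origin: centre of its underside, z up. It starts upright on the stirrer's plate.
- stirrer_plate (a point): Centre of the top face of the magnetic stirrer's round white plate (110 mm diameter, flat), 34 mm above the worktop, z up. The stirrer is fixed: a flat grey housing 150 (x) x 120 x 28 mm whose centre lies 14 mm to -x of the plate's centre; a black knob, 37 mm high, stands on it 71 mm to -x and 36 mm to -y of the plate's centre. Its place changes from start to start.
- drip_tray: Fixed square grey plastic drip tray, 110 x 110 mm outside, 12 mm high, walls 4 mm, inside 102 x 102 mm with the inner floor 4 mm above the worktop. Origin: centre of its underside, z up, x and y along its sides. Where it stands changes.
- bench_mat: Fixed flat cork mat, 200 mm long along its x, 110 mm wide along its y, 2 mm thick, empty at the start: the free spot, with room for two things side by side along its length. Origin: centre of its underside (worktop level), z up. Where it lies changes.
- vial_clear: Bystander: small clear glass vial with black screw cap, 23 mm diameter, 56 mm tall, standing loose on the worktop on the left. Origin: centre of its underside. To be left alone.
- vial_amber: Bystander: small amber glass vial with black screw cap, 23 mm diameter, 56 mm tall, standing loose on the worktop on the right. Origin: centre of its underside. To be left alone.
There are look-alikes about, which are no part of the job. Of the things that look like the beaker, the smaller one is meant. Leave any red look-alike of the bottle alone.

How it is judged:
At the end, for the whole second after the job is handed in: The beaker stands upright on the stirrer's plate within 14 mm of its centre, the bottle stands upright on the floor of the drip tray within 14 mm of its centre, and the dish lies level on the beaker's rim within 10 mm of its axis (upright and level: within 0.08 rad); all released and at rest (horizontal distance between beaker and stirrer_plate below 0.014 m and z of beaker in the frame of stirrer_plate between -0.005 and 0.005 m and angle between each of beaker, bottle, dish's own z axis and vertical below 0.08 rad and horizontal distance between bottle and drip_tray below 0.014 m and z of bottle in the frame of drip_tray between -0.001 and 0.009 m and horizontal distance between dish and beaker below 0.01 m and z of dish in the frame of beaker between 0.063 and 0.071 m and linear speed of each of beaker, bottle, dish below 0.02 m/s); the robot touches nothing.
It fails at once if the bottle or the beaker is tipped over (angle between any of bottle, beaker's own z axis and vertical above 0.7 rad).
It fails at once if a bystanding vial is moved by more than 30 mm or knocked over (distance of any of vial_clear, vial_amber from where it was at the start of the episode above 0.03 m or angle between any of vial_clear, vial_amber's own z axis and vertical above 0.5 rad).
It fails at once if the beaker is lifted with its cover still on (height (world z) of beaker above 0.055 m and horizontal distance between dish and beaker below 0.02 m and z of dish in the frame of beaker between 0.05 and 0.09 m).
It also fails if it takes over 134 s, if anything falls off the work surface, if the arm or the gripper's body presses on something with over 40 N, if the wrist force passes 120 N, or if a joint passes its speed limit or range.

## Robot

A 7-joint arm with a two-finger parallel gripper is mounted at the origin on a cart in front of the work surface, level with it; the furniture and walls round the work are solid. World frame = base frame: x ahead of the robot, y to its left, z up, the work surface at z = 0. Lengths are in m, angles in rad, forces in N, time in s.
With the tool pointing down it reaches from about 0.425 to 0.925 m from the base axis. Payload 6.8 kg.
Tool frame: the origin (TCP) lies at the very end of the fingers, on their centre line; the grasp point (between the pads) lies 19 mm behind it; z points along the fingers, y is the line along which they close (so a half turn about z gives the same grasp; the last joint's range is limited). The gripper opens to 85 mm and grips with 20 to 120 N. Pads are 22 mm wide; open, the fingers measure 114 mm over their backs; the gripper's body (76 mm by 85 mm) begins 54 mm behind the grasp point. The pads swing forward as they close: fully open they stand 13 mm farther back than shut.
Start: joints at [1.002, 0.477, 0.022, 1.555, -0.011, 1.109, -0.083], TCP at [0.3, -0.605, 0.231] pointing down, gripper open.
Joint ranges: [-2.96, 2.96], [-0.34, 2.1], [-1.41, 1.46], [0.24, 2.44], [-1.37, 4.51], [0.17, 1.92], [-2.96, 2.96]. Speed limits (rad/s): [2.39, 2.39, 3.14, 3.14, 3.14, 3.14, 3.14].

## Interface

Orientations are given as a unit quaternion [w, x, y, z].
In Python, from station import bot gives the robot as it stands. The module is installed in compiled form; this text tells all that it offers.
- The arm moves only by the shell command python3 -m jog 'ROWS' [OPENING] [FORCE]. ROWS is JSON, a list of rows, each a list of 4 numbers: the shift along the tool's x, y, z in cm, then the turn about the tool's z in rad. In form: [[x, y, z, spin], ...]. A call has 1 to 20 rows; each row is the pose to reach, as a shift and turn from the pose commanded when the call began, along the tool's axes at that moment; what a row does not reach only later rows make up. A row lasts 1/12 s, in which the tool goes at most 41.7 mm and 7.16 degrees, less where a joint would pass 70% of its speed; a pose out of reach is approached as far as the arm can. A call with a gripper value outside its range is refused whole. OPENING is the closure, from -1 (fully open) to 1 (shut), set as the call begins (- or left out, the last holds). The fingers move at their own pace and stop on an object; FORCE is the grip in N (left out, the last holds). Time passes only in rows, so rows that repeat a pose let the fingers close. It gives the time, the measured TCP pose, the force, the opening and the grip force at its end, in the units of the state.
- bot.get_obs(): the state, without advancing time (a new reading comes with each control period).
- bot.read_camera(name): name is "side" or "top"; returns a dict with "pixels" (384x512x3 uint8, red, green, blue), "depth" (384x512 float32, m along the optical axis (not along the pixel's ray), 0 where there is no reading), "fovy" (degrees; the focal length in pixels is half the picture's height over the tangent of half this angle, whatever the lens; pixels are square), "cx", "cy" (the principal point, pixels), "pose" (4x4, takes a point from camera to world coordinates). Camera axes: x right, y down, z forward; pixel columns grow to the right and rows downward; lengths in m; the calibration is good to about 2 mm. A picture is of the moment at which its call begins.
- bot.hand_in(): hands the job in; it is judged then, once.
The state is a dict: "t": time; "q": joint angles; "joint_vel": joint speeds; "joint_torque": joint torques, N m; "eef_pos": TCP position; "tool_rot": TCP orientation; "contact_force": force on the tool from outside, world axes, zero at the start; "torque": the same for the moment, N m; "gripper_width": opening from 0.0 (shut) to 1.0 (fully open); "grasp_force": force on a finger pad.
Only numpy, scipy, OpenCV 4.12 (cv2) and the standard library are available. Lean on these libraries where they do the work, as an engineer would, in place of code of your own. Each camera call takes 0.05 s, during which the arm holds its last target. There are 200 camera calls.

## Working session

There is one attempt and no reset: what is moved stays moved. The work goes in short steps, Python scripts to look and compute and a shell command to move; the robot and the scene stay as the last step left them, time stands still between calls to the robot, and variables do not carry over. Pictures are saved under pics/ and viewed, at most 14 in all, crops included, and the job is handed in when it is done.

```bash
mkdir -p pics; cat > h.py <<'E'
import numpy as np, cv2
from station import bot
def cam(n):
    c=bot.read_camera(n); c['f']=c['pixels'].shape[0]/2/np.tan(np.radians(c['fovy'])/2); c['pose']=np.array(c['pose']); return c
def cloud(c):
    h,w=c['depth'].shape; u,v=np.meshgrid(np.arange(w),np.arange(h)); d=c['depth']
    P=np.stack([(u-c['cx'])/c['f']*d,(v-c['cy'])/c['f']*d,d],-1)
    return P@c['pose'][:3,:3].T+c['pose'][:3,3]
def ray(c,u,v,z):
    d=c['pose'][:3,:3]@np.array([(u-c['cx'])/c['f'],(v-c['cy'])/c['f'],1]); o=c['pose'][:3,3]
    return o+d*(z-o[2])/d[2]
def save(c,name): cv2.imwrite('pics/'+name,c['pixels'][...,::-1])
E
python3 - <<'E'
from h import *
for n in('top','side'):
    c=cam(n); save(c,n+'0.png'); print(n,c['fovy'],c['cx'],c['cy'],c['pose'].round(3).tolist())
o=bot.get_obs(); print({k:np.round(v,3).tolist() for k,v in o.items()})
E
```

```text
top 52.77041229220152 252.31620959441378 192.6088771492844 [[-0.015, -0.998, 0.057, 0.386], [-1.0, 0.014, -0.009, 0.023], [0.008, -0.057, -0.998, 1.095], [0.0, 0.0, 0.0, 1.0]]
side 45.469972607628975 250.83970637711383 194.39854174355943 [[-0.957, -0.16, 0.242, 0.119], [-0.29, 0.548, -0.785, 1.098], [-0.007, -0.821, -0.571, 0.837], [0.0, 0.0, 0.0, 1.0]]
{'t': 0.1, 'q': [1.002, 0.478, 0.022, 1.556, -0.012, 1.109, -0.083], 'joint_vel': [0.001, -0.001, 0.0, -0.0, -0.0, 0.0, -0.002], 'joint_torque': [0.004, -59.776, 1.614, -28.195, 0.013, 0.005, 0.0], 'eef_pos': [0.3, -0.604, 0.23], 'tool_rot': [-0.001, 0.974, 0.228, -0.0], 'contact_force': [-0.136, -0.539, 0.41], 'torque': [-0.01, 0.048, 0.019], 'grasp_force': 0.0, 'gripper_width': 0.999}
```

View pics/top0.png

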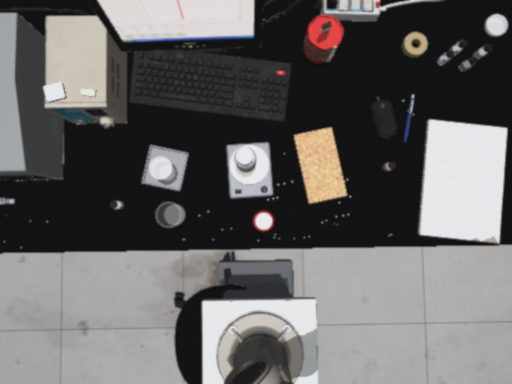

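View pics/side0.png

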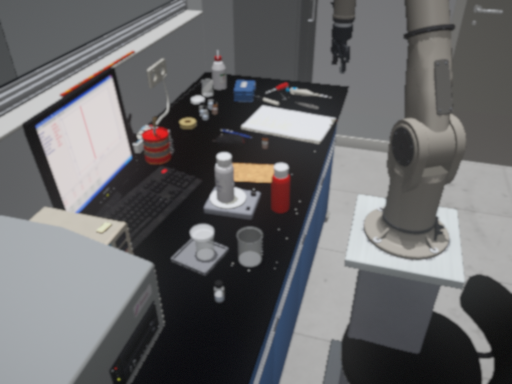

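The top view shows the bottle on the stirrer (245,158), the covered beaker in the tray (165,168), the mat (320,165), the large beaker decoy (170,214), the red decoy (263,221), and vials at (117,205) and (388,167). The side view agrees.

```bash
python3 - <<'E'
from h import *
c=cam('top'); P=cloud(c); im=c['pixels']; s=cam('side'); Q=cloud(s)
np.savez('c0.npz',P=P,im=im)
def box(P,u0,u1,v0,v1):
    m=np.zeros(P.shape[:2],bool); m[v0:v1,u0:u1]=1; return m
def rep(n,m,P):
    p=P[m]; 
    if len(p)<4: print(n,len(p)); return
    (x,y),r=cv2.minEnclosingCircle(p[:,:2].astype(np.float32))
    print(n,len(p),'circ',round(x,4),round(y,4),round(r,4),'mean',p.mean(0).round(4),'z',np.percentile(p[:,2],[5,50,95]).round(4))
A=box(P,222,276,135,202)
z=P[...,2]
rep('cap',A&(z>.172)&(z<.2),P)
rep('plate',A&(z>.031)&(z<.04)&(im.min(-1)>170),P)
B=box(P,135,195,140,197)
rep('dish',B&(z>.07)&(z<.1),P)
for n,(a,b,cc,d) in dict(bigbk=(150,192,196,232),red=(250,278,206,236),vc=(108,128,195,214),va=(380,398,158,175)).items():
    rep(n,box(P,a,b,cc,d)&(z>.03),P)
# planar rect things
hsv=cv2.cvtColor(im,cv2.COLOR_RGB2HSV)
def rect(n,m,zz):
    k,_=cv2.findContours(m.astype(np.uint8),0,2); k=max(k,key=cv2.contourArea)
    w=np.array([ray(c,u,v,zz)[:2] for u,v in cv2.convexHull(k)[:,0]],np.float32)
    print(n,cv2.minAreaRect(w))
rect('mat',box(P,285,355,120,212)&(hsv[...,1]>60)&(hsv[...,2]>90),.002)
rect('tray',box(P,138,194,140,195)&(im.max(-1)>75),.012)
rect('stir',box(P,222,276,135,202)&(im.max(-1)>75),.028)
# side view
zs=Q[...,2]; 
R=lambda x0,x1,y0,y1,z0,z1:(Q[...,0]>x0)&(Q[...,0]<x1)&(Q[...,1]>y0)&(Q[...,1]<y1)&(zs>z0)&(zs<z1)
rep('s cap',R(.38,.56,-.06,.12,.176,.195),Q)
rep('s plate',R(.38,.56,-.06,.12,.031,.037)&(s['pixels'].min(-1)>150),Q)
rep('s dish',R(.38,.56,.16,.36,.075,.1),Q)
im2=cv2.resize(im[120:240,90:290],(800,480),interpolation=cv2.INTER_CUBIC); cv2.imwrite('pics/crop.png',im2[...,::-1])
E
```

```text
cap 244 circ 0.5282 0.0321 0.0209 mean [0.5279 0.032  0.1826] z [0.1793 0.1827 0.1857]
plate 704 circ 0.5089 0.0214 0.0805 mean [0.5169 0.0151 0.0337] z [0.0313 0.0336 0.0365]
dish 449 circ 0.514 0.2546 0.0315 mean [0.5137 0.2534 0.0835] z [0.0801 0.0836 0.0868]
bigbk 268 circ 0.3879 0.1443 0.1218 mean [0.3914 0.236  0.0779] z [0.0356 0.0716 0.0863]
red 367 circ 0.373 -0.0074 0.0329 mean [ 0.3721 -0.0109  0.1514] z [0.1082 0.1471 0.1522]
vc 75 circ 0.405 0.2097 0.1881 mean [0.419  0.3743 0.0764] z [0.0317 0.0534 0.0583]
va 76 circ 0.4552 -0.1752 0.2096 mean [ 0.509  -0.3434  0.1035] z [0.0334 0.0528 0.3182]
mat ((0.5259990692138672, -0.18053093552589417), (0.20434240996837616, 0.11474611610174179), 11.23183536529541)
tray ((0.5229346752166748, 0.25818556547164917), (0.11380954831838608, 0.1135619655251503), 77.13560485839844)
stir ((0.5118026733398438, 0.02080046385526657), (0.15202823281288147, 0.12162285298109055), 3.2921767234802246)
s cap 103 circ 0.5262 0.0384 0.0223 mean [0.5265 0.0399 0.1815] z [0.177  0.1817 0.184 ]
s plate 236 circ 0.5151 0.0302 0.058 mean [0.5063 0.0368 0.0329] z [0.0312 0.0327 0.0355]
s dish 452 circ 0.4602 0.2397 0.0859 mean [0.485  0.2542 0.0819] z [0.0767 0.0825 0.0852]
```

View pics/crop.png

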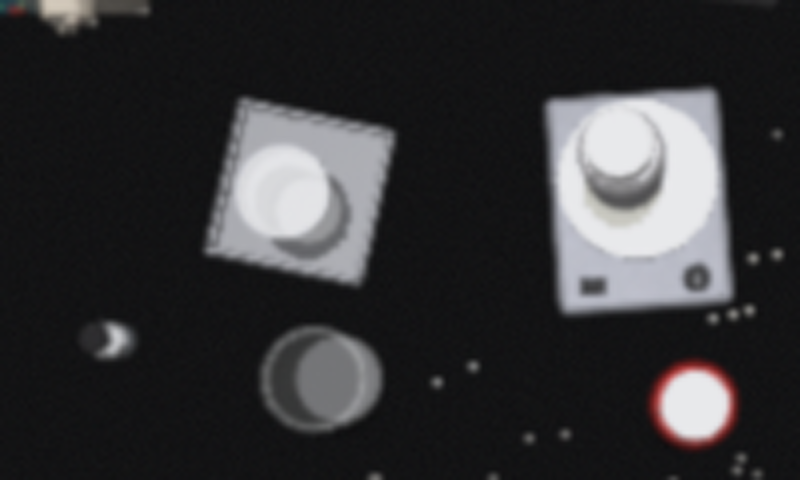

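```bash
cat >> h.py <<'E'
from scipy.spatial.transform import Rotation as Ro
def rel(x,y,z,yaw=0):
    o=bot.get_obs(); q=np.array(o['tool_rot']); R=Ro.from_quat(q[[1,2,3,0]]).as_matrix()
    d=R.T@(np.array([x,y,z])-o['eef_pos'])*100
    cur=np.arctan2(R[1,0],R[0,0]); s=(cur-yaw+np.pi/2)%np.pi-np.pi/2
    print('shift cm',d.round(2),'spin',round(s,3),'dist rows',round(np.linalg.norm(d)/4.17,1))
E
python3 - <<'E'
from h import *
c=cam('top')
print(ray(c,249.5,164.5,.034),c['pose'][:3,3])
im=c['pixels']; m=np.zeros(im.shape[:2],np.uint8)
hsv=cv2.cvtColor(im,cv2.COLOR_RGB2HSV)
m[135:202,222:276]=((im.min(-1)>205)[135:202,222:276])
k,_=cv2.findContours(m,0,2);k=max(k,key=cv2.contourArea)
w=np.array([ray(c,u,v,.034)[:2] for u,v in k[:,0]]); 
# plate edge fit: keep points ~55 mm from rough centre
p0=ray(c,249.5,164.5,.034)[:2]; e=w[abs(np.linalg.norm(w-p0,axis=1)-.054)<.005]
A=np.c_[2*e,np.ones(len(e))]; s=np.linalg.lstsq(A,(e**2).sum(1),rcond=None)[0]; print('fit',s[:2],np.sqrt(s[2]+s[0]**2+s[1]**2),len(e))
rel(.514,.2535,.231)
E
```

```text
[0.52500758 0.02000878 0.034     ] [0.38630654 0.02259136 1.09544257]
fit [0.52603788 0.0214483 ] 0.05369334351298938 57
shift cm [ 5.732e+01 -6.733e+01  3.000e-02] spin 0.461 dist rows 21.2
```

```bash
J="python3 -m jog"; $J '[[28,-33,0,0.2],[28,-33,0,0.4],[28,-33,0,0.46],[57.3,-67.3,0,0.46],[57.3,-67.3,0,0.46],[57.3,-67.3,0,0.46],[57.3,-67.3,0,0.46],[57.3,-67.3,0,0.46],[57.3,-67.3,0,0.46],[57.3,-67.3,0,0.46],[57.3,-67.3,0,0.46],[57.3,-67.3,0,0.46],[57.3,-67.3,0,0.46],[57.3,-67.3,0,0.46],[57.3,-67.3,0,0.46],[57.3,-67.3,0,0.46],[57.3,-67.3,0,0.46],[57.3,-67.3,0,0.46],[57.3,-67.3,0,0.46],[57.3,-67.3,0,0.46]]' -1 25
python3 -c "
from h import *
rel(.514,.2535,.071)"
```

```text
t: 1.92
eef_pos: [0.5021, 0.2058, 0.2314]
tool_rot: [0.0, 1.0, 0.0, 0.0]
contact_force: [0.6, -0.4, 0.3]
gripper_width: 1.002
grasp_force: 0.0
shift cm [ 1.19 -4.77 16.04] spin 0.0 dist rows 4.0
```

```bash
python3 -m jog '[[1.2,-4.8,0,0],[1.2,-4.8,0,0],[1.2,-4.8,0,0],[1.2,-4.8,0,0]]'
python3 -c "
from h import *
rel(.514,.2535,.071)
c=cam('side');P=cloud(c);save(c,'s1.png')
c=cam('top');cv2.imwrite('pics/t1.png',cv2.resize(c['pixels'][100:250,80:280],(800,600))[...,::-1])"
```

```text
t: 2.25
eef_pos: [0.5136, 0.2518, 0.2309]
tool_rot: [0.0, 1.0, 0.001, -0.0]
contact_force: [-0.2, -0.4, -0.6]
gripper_width: 0.998
grasp_force: 0.0
shift cm [ 0.06 -0.18 15.99] spin 0.002 dist rows 3.8
```

View pics/s1.png

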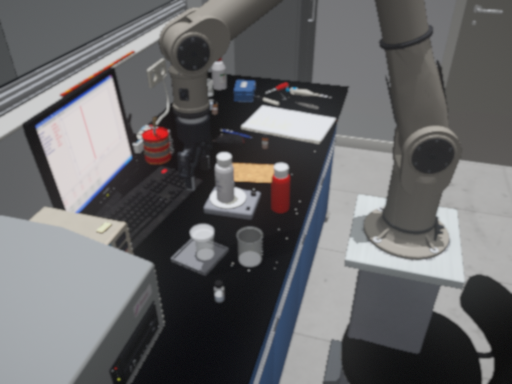

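The gripper (190,165) hangs above the dish (202,232), and nothing is in the way. I'll descend and grip.

```bash
python3 -m jog '[[0,0,4,0],[0,0,8,0],[0,0,11,0],[0,0,13.5,0],[0,0,15,0],[0,0,16,0],[0,0,16,0],[0,0,16,0]]'
python3 -m jog '[[0,0,0,0],[0,0,0,0],[0,0,0,0],[0,0,0,0],[0,0,0,0],[0,0,0,0],[0,0,0,0],[0,0,0,0],[0,0,0,0],[0,0,0,0]]' 1 25
```

```text
t: 3.02
eef_pos: [0.5143, 0.251, 0.0718]
tool_rot: [0.0, 1.0, -0.0, 0.0]
contact_force: [0.2, -0.6, 1.0]
gripper_width: 0.996
grasp_force: 0.0
t: 3.85
eef_pos: [0.5149, 0.2523, 0.0729]
tool_rot: [-0.0, 1.0, 0.0, 0.001]
contact_force: [0.4, -0.2, 6.1]
gripper_width: 0.653
grasp_force: 25.3
```

```bash
python3 -m jog '[[0,0,-1,0],[0,0,-2.5,0],[0,0,-5,0],[0,0,-8,0],[0,0,-11,0],[0,0,-14,0],[0,0,-16.5,0],[0,0,-16.5,0]]'
python3 - <<'E'
from h import *
rel(.580,-.170,.231)
c=cam('top');s=cam('side')
cv2.imwrite('pics/t2.png',np.hstack([cv2.resize(c['pixels'][110:230,110:210],(400,480)),cv2.resize(s['pixels'][120:300,140:290],(400,480))])[...,::-1])
E
```

```text
t: 4.52
eef_pos: [0.5163, 0.2539, 0.2432]
tool_rot: [-0.002, 1.0, 0.0, 0.005]
contact_force: [1.7, 1.3, -0.5]
gripper_width: 0.648
grasp_force: 26.6
shift cm [ 6.32 42.41  1.07] spin 0.001 dist rows 10.3
```

View pics/t2.png

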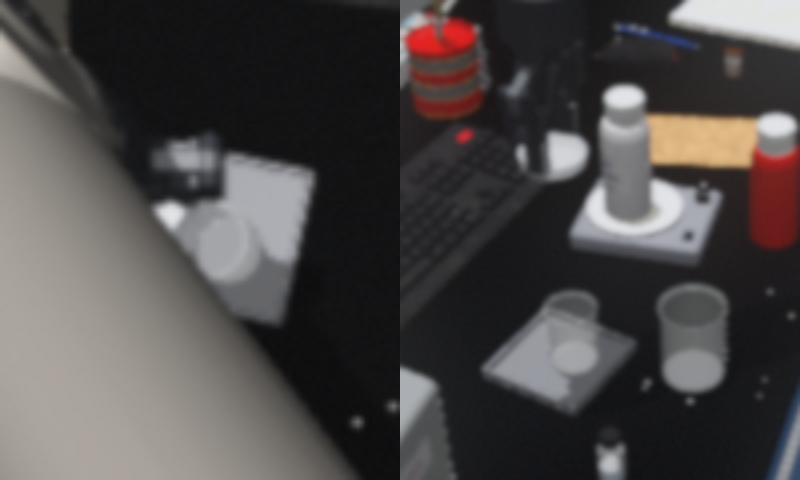

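The dish is held (side crop 553,155), and the beaker now stands open in the tray (575,330). On to the mat.

```bash
python3 -m jog '[[1,3,0,0],[6.3,42.4,0,0],[6.3,42.4,0,0],[6.3,42.4,0,0],[6.3,42.4,0,0],[6.3,42.4,0,0],[6.3,42.4,0,0],[6.3,42.4,0,0],[6.3,42.4,0,0],[6.3,42.4,0,0],[6.3,42.4,0,0],[6.3,42.4,0,0],[6.3,42.4,0,0],[6.3,42.4,0,0],[6.3,42.4,6,0],[6.3,42.4,10,0],[6.3,42.4,14,0],[6.3,42.4,18,0],[6.3,42.4,18,0],[6.3,42.4,18,0]]'
python3 - <<'E'
from h import *
rel(.580,-.170,.005)
c=cam('top');s=cam('side')
P=cloud(c)
m=(abs(P[...,0]-.495)<.05)&(abs(P[...,1]-.25)<.06)&(P[...,2]>.06)&(P[...,2]<.08); p=P[m]; print(len(p)); 
if len(p): print(cv2.minEnclosingCircle(p[:,:2].astype(np.float32)),p.mean(0))
cv2.imwrite('pics/t3.png',np.hstack([cv2.resize(c['pixels'][140:200,140:190],(400,480)),cv2.resize(s['pixels'][120:210,200:275],(400,480))])[...,::-1])
E
```

```text
t: 6.28
eef_pos: [0.5743, -0.1694, 0.0527]
tool_rot: [-0.001, 1.0, 0.002, -0.004]
contact_force: [0.5, 0.3, 0.7]
gripper_width: 0.651
grasp_force: 26.9
shift cm [0.61 0.07 4.77] spin 0.004 dist rows 1.2
78
((0.5106335878372192, 0.2535206973552704), 0.02620518021285534) [0.51300568 0.2565135  0.06796729]
```

View pics/t3.png

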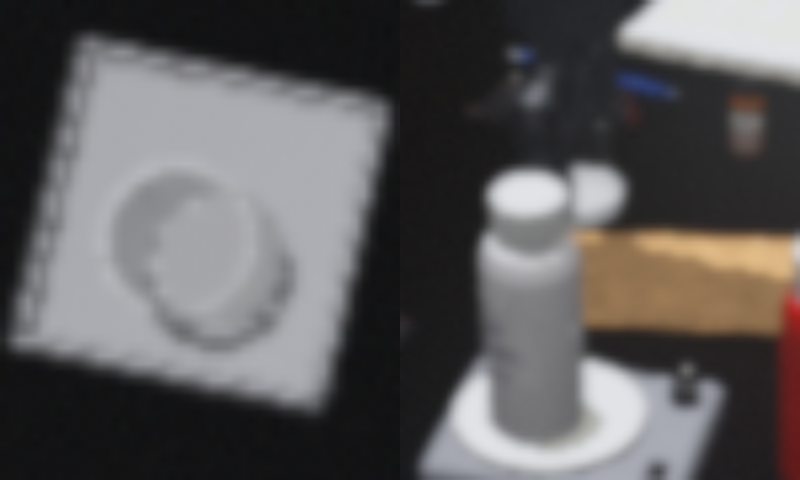

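```bash
python3 -m jog '[[0.3,0,0.8,0],[0.5,0,1.6,0],[0.5,0,2.2,0],[0.5,0,2.2,0]]'
python3 -m jog '[[0,0,0.4,0],[0,0,0.8,0],[0,0,1.2,0],[0,0,1.2,0]]'
python3 -m jog '[[0,0,0.3,0],[0,0,0.6,0],[0,0,0.9,0],[0,0,0.9,0]]'
python3 - <<'E'
from h import *
s=cam('side');c=cam('top')
Q=cloud(s)
e=bot.get_obs()['eef_pos']
m=(abs(Q[...,0]-e[0])<.045)&(abs(Q[...,1]-e[1])<.045)&(Q[...,2]>.006)&(Q[...,2]<.06)&(s['pixels'].min(-1)>110)
p=Q[m]; print(len(p),p.min(0),p.max(0)); A=np.c_[p[:,:2],np.ones(len(p))]; print(np.linalg.lstsq(A,p[:,2],rcond=None)[0])
cv2.imwrite('pics/t4.png',np.hstack([cv2.resize(c['pixels'][120:210,290:365],(400,480)),cv2.resize(s['pixels'][120:210,200:275],(400,480))])[...,::-1])
E
```

```text
t: 6.72
eef_pos: [0.582, -0.172, 0.0337]
tool_rot: [-0.0, 1.0, 0.0, -0.0]
contact_force: [0.6, -0.4, -0.2]
gripper_width: 0.651
grasp_force: 26.9
t: 7.05
eef_pos: [0.5816, -0.1719, 0.0215]
tool_rot: [-0.0, 1.0, 0.0, -0.001]
contact_force: [0.3, 0.1, -0.3]
gripper_width: 0.656
grasp_force: 26.9
t: 7.38
eef_pos: [0.5817, -0.1719, 0.0126]
tool_rot: [-0.0, 1.0, 0.0, -0.0]
contact_force: [0.2, -0.0, 0.4]
gripper_width: 0.651
grasp_force: 26.9
71 [ 0.54962537 -0.20492747  0.00809062] [ 0.58926161 -0.14416161  0.02630253]
[ 0.0396499  -0.0579332  -0.01147148]
```

View pics/t4.png

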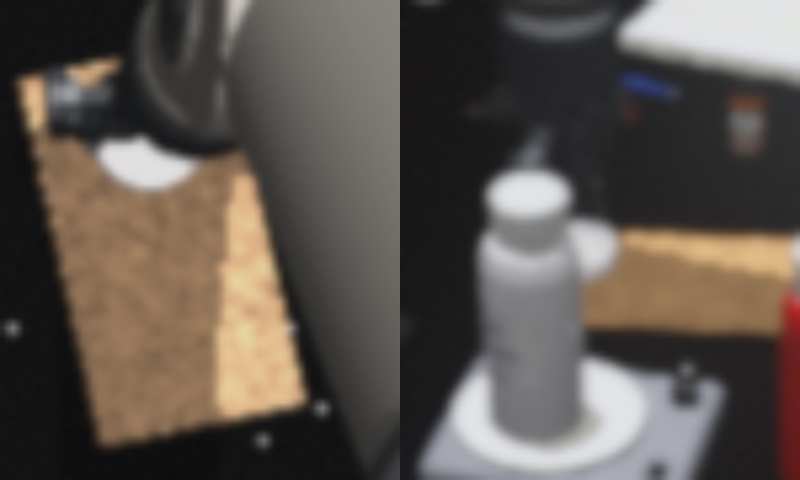

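The dish (top crop 150,160) is almost level and hasn't touched the mat. I'll lower it the last bit.

```bash
python3 -m jog '[[0,0,0.3,0],[0,0,0.6,0],[0,0,0.75,0],[0,0,0.85,0],[0,0,0.85,0]]'

```

```text
t: 7.9
eef_pos: [0.582, -0.1719, 0.0045]
tool_rot: [-0.0, 1.0, 0.0, -0.0]
contact_force: [-0.0, -0.1, 0.8]
gripper_width: 0.653
grasp_force: 26.9
```

```bash
python3 -m jog '[[0,0,0,0],[0,0,0,0],[0,0,0,0],[0,0,0,0],[0,0,0,0],[0,0,0,0]]' -1
python3 -m jog '[[0,0,-2,0],[0,0,-5,0],[0,0,-9,0],[0,0,-13,0],[0,0,-17,0],[0,0,-21,0],[0,0,-22.5,0]]'
python3 -c "
from h import *
rel(.5106,.2535,.231)"
```

```text
t: 8.4
eef_pos: [0.5822, -0.172, 0.0049]
tool_rot: [-0.0, 1.0, 0.0, 0.0]
contact_force: [0.7, 0.2, 0.7]
gripper_width: 0.998
grasp_force: 0.0
t: 8.98
eef_pos: [0.5848, -0.1724, 0.2364]
tool_rot: [0.001, 1.0, 0.0, 0.004]
contact_force: [1.3, 0.3, 0.6]
gripper_width: 0.999
grasp_force: 0.0
shift cm [ -7.39 -42.59   0.39] spin 0.001 dist rows 10.4
```

```bash
python3 -m jog '[[-7.1,-42.5,0,0],[-7.1,-42.5,0,0],[-7.1,-42.5,0,0],[-7.1,-42.5,0,0],[-7.1,-42.5,0,0],[-7.1,-42.5,0,0],[-7.1,-42.5,0,0],[-7.1,-42.5,0,0],[-7.1,-42.5,0,0],[-7.1,-42.5,0,0],[-7.1,-42.5,0,0],[-7.1,-42.5,0,0],[-7.1,-42.5,0,0],[-7.1,-42.5,0,0]]'
python3 - <<'E'
from h import *
rel(.5106,.2535,.035)
c=cam('top');P=cloud(c);s=cam('side');Q=cloud(s)
m=(P[...,0]>.54)&(P[...,0]<.63)&(abs(P[...,1]+.172)<.05)&(P[...,2]<.03)&(P[...,2]>-.01)&(c['pixels'].min(-1)>150);p=P[m]
print(len(p),cv2.minEnclosingCircle(p[:,:2].astype(np.float32)),p.mean(0),P[m][:,2].std())
cv2.imwrite('pics/t5.png',np.hstack([cv2.resize(c['pixels'][120:210,290:365],(400,480)),cv2.resize(s['pixels'][140:320,140:290],(400,480))])[...,::-1])
E
```

```text
t: 10.15
eef_pos: [0.5112, 0.2514, 0.2296]
tool_rot: [0.001, 1.0, -0.0, -0.0]
contact_force: [0.0, 0.1, -0.6]
gripper_width: 0.999
grasp_force: 0.0
shift cm [-0.06 -0.24 19.46] spin -0.001 dist rows 4.7
456 ((0.582294225692749, -0.16700275242328644), 0.05249987915158272) [ 0.58205017 -0.17304939  0.01261559] 0.005424837993813653
```

View pics/t5.png

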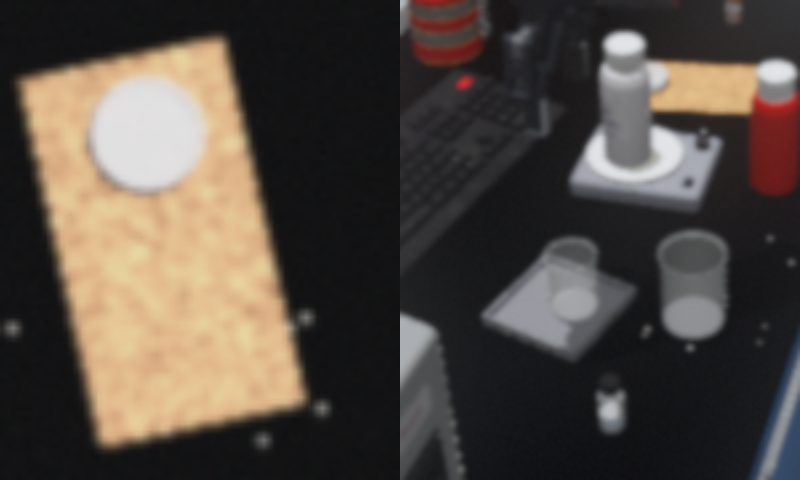

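The dish lies flat on the mat at crop (148,133). Now the beaker.

```bash
python3 -m jog '[[0,-0.2,3,0],[0,-0.2,7,0],[0,-0.2,11,0],[0,-0.2,14,0],[0,-0.2,17,0],[0,-0.2,19,0],[0,-0.2,20,0],[0,-0.2,20,0],[0,-0.2,20,0]]'
python3 -m jog '[[0,0,0,0],[0,0,0,0],[0,0,0,0],[0,0,0,0],[0,0,0,0],[0,0,0,0],[0,0,0,0],[0,0,0,0],[0,0,0,0],[0,0,0,0]]' 1 25
```

```text
t: 11.0
eef_pos: [0.5115, 0.2544, 0.0302]
tool_rot: [0.0, 1.0, -0.0, 0.0]
contact_force: [0.1, -0.5, 0.9]
gripper_width: 0.999
grasp_force: 0.0
t: 11.83
eef_pos: [0.5119, 0.2552, 0.0312]
tool_rot: [-0.0, 1.0, 0.0, 0.001]
contact_force: [-0.0, -1.0, 6.0]
gripper_width: 0.59
grasp_force: 25.2
```

```bash
python3 -m jog '[[0,0,-1,0],[0,0,-3,0],[0,0,-6,0],[0,0,-10,0],[0,0,-14,0],[0,0,-18,0],[0,0,-21,0],[0,0,-22,0],[0,0,-22,0]]'
python3 -m jog '[[0,2,0,0],[-0.4,5,0,0],[-0.8,9,0,0],[-1.1,13,0,0],[-1.5,17,0,0],[-1.8,21,0,0],[-2.2,25,0,0],[-2.5,29,0,0],[-2.9,33,0,0],[-3.2,37,0,0],[-3.5,40,0,0],[-3.8,42.5,0,0],[-4,44,0,0],[-4,44.6,0,0],[-4,44.6,0,0],[-4,44.6,0,0]]'
python3 -m jog '[[0,0,4,0],[0,0,8,0],[0,0,12,0],[0,0,16,0],[0,0,19,0],[0,0,20.5,0],[0,0,21,0],[0,0,21,0]]'
python3 - <<'E'
from h import *
rel(.472,-.191,.030)
s=cam('side');c=cam('top')
cv2.imwrite('pics/t6.png',np.hstack([cv2.resize(c['pixels'][120:210,290:365],(400,480)),cv2.resize(s['pixels'][120:240,200:300],(400,480))])[...,::-1])
E
```

```text
t: 12.58
eef_pos: [0.5122, 0.2561, 0.2538]
tool_rot: [-0.001, 1.0, 0.0, 0.003]
contact_force: [-0.4, 0.4, -0.4]
gripper_width: 0.588
grasp_force: 26.2
t: 13.92
eef_pos: [0.4709, -0.1899, 0.2488]
tool_rot: [-0.001, 1.0, 0.001, -0.001]
contact_force: [0.1, -0.3, -0.8]
gripper_width: 0.593
grasp_force: 26.2
t: 14.58
eef_pos: [0.4707, -0.1891, 0.0386]
tool_rot: [-0.001, 1.0, 0.002, -0.001]
contact_force: [0.1, 0.4, 0.3]
gripper_width: 0.589
grasp_force: 26.2
shift cm [0.13 0.19 0.86] spin 0.003 dist rows 0.2
```

View pics/t6.png

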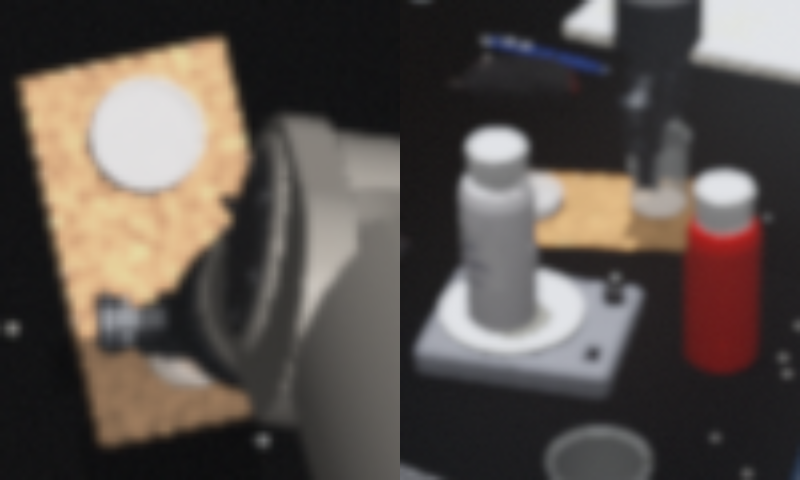

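The beaker (side crop 660,200) hangs upright just above the mat.

```bash
python3 -m jog '[[0.1,0.1,0.3,0],[0.1,0.1,0.6,0],[0.1,0.1,0.8,0],[0.1,0.1,0.95,0],[0.1,0.1,0.95,0],[0.1,0.1,0.95,0]]'
python3 -m jog '[[0,0,0,0],[0,0,0,0],[0,0,0,0],[0,0,0,0],[0,0,0,0],[0,0,0,0]]' -1
python3 -m jog '[[0,0,-2,0],[0,0,-5,0],[0,0,-9,0],[0,0,-13,0],[0,0,-17,0],[0,0,-20,0],[0,0,-21,0],[0,0,-21,0],[0,0,-21,0]]'
python3 -c "
from h import *
rel(.528,.032,.24)"
```

```text
t: 15.18
eef_pos: [0.4722, -0.1921, 0.0304]
tool_rot: [0.0, 1.0, 0.0, 0.0]
contact_force: [-0.0, -0.8, 0.3]
gripper_width: 0.589
grasp_force: 26.3
t: 15.68
eef_pos: [0.4722, -0.1921, 0.0303]
tool_rot: [0.0, 1.0, 0.0, 0.0]
contact_force: [-0.8, -0.4, 0.2]
gripper_width: 1.001
grasp_force: 0.0
t: 16.43
eef_pos: [0.4719, -0.192, 0.2398]
tool_rot: [0.0, 1.0, 0.0, -0.0]
contact_force: [-1.0, 0.3, -0.8]
gripper_width: 1.003
grasp_force: 0.0
shift cm [ 5.62e+00 -2.24e+01 -2.00e-02] spin 0.001 dist rows 5.5
```

```bash
python3 -m jog '[[1.4,-5.6,0,0],[2.8,-11.2,0,0],[4.2,-16.8,0,0],[5.6,-22.4,0,0],[5.6,-22.4,0,0],[5.6,-22.4,0,0],[5.6,-22.4,0,0],[5.6,-22.4,0,0],[5.6,-22.4,0,0],[5.6,-22.4,0,0]]'
python3 - <<'E'
from h import *
rel(.528,.032,.154)
c=cam('top');P=cloud(c)
p=P[(abs(P[...,0]-.472)<.045)&(abs(P[...,1]+.192)<.045)&(P[...,2]>.055)&(P[...,2]<.08)]; print(len(p))
if len(p): print(cv2.minEnclosingCircle(p[:,:2].astype(np.float32)),p.mean(0))
E
```

```text
t: 17.27
eef_pos: [0.5272, 0.03, 0.239]
tool_rot: [0.0, 1.0, -0.001, -0.001]
contact_force: [0.1, -0.1, 0.5]
gripper_width: 0.998
grasp_force: 0.0
shift cm [ 0.1  -0.21  8.5 ] spin -0.002 dist rows 2.0
80
((0.47062528133392334, -0.19378115236759186), 0.026041971519589424) [ 0.47229015 -0.19764162  0.06527316]
```

```bash
python3 -m jog '[[0.1,0,2,0],[0.1,0,4,0],[0.1,0,6,0],[0.1,0,7.5,0],[0.1,0,8.5,0],[0.1,0,8.5,0],[0.1,0,8.5,0]]'
python3 -m jog '[[0,0,0,0],[0,0,0,0],[0,0,0,0],[0,0,0,0],[0,0,0,0],[0,0,0,0],[0,0,0,0],[0,0,0,0],[0,0,0,0],[0,0,0,0],[0,0,0,0],[0,0,0,0]]' 1 45
python3 -m jog '[[0,0,-0.5,0],[0,0,-1.2,0],[0,0,-2.5,0],[0,0,-4,0],[0,0,-5,0],[0,0,-5,0]]'
python3 - <<'E'
from h import *
s=cam('side')
cv2.imwrite('pics/t7.png',cv2.resize(s['pixels'][100:240,170:310],(500,500))[...,::-1])
E
```

```text
t: 17.9
eef_pos: [0.5289, 0.0313, 0.1553]
tool_rot: [0.0, 1.0, -0.0, -0.0]
contact_force: [0.5, -0.8, 0.7]
gripper_width: 0.998
grasp_force: 0.0
t: 18.9
eef_pos: [0.5299, 0.0318, 0.1563]
tool_rot: [0.0, 1.0, 0.0, 0.001]
contact_force: [-0.9, -1.0, 6.2]
gripper_width: 0.472
grasp_force: 45.4
t: 19.4
eef_pos: [0.5303, 0.0323, 0.2076]
tool_rot: [-0.0, 1.0, 0.0, 0.002]
contact_force: [0.6, 0.7, -2.1]
gripper_width: 0.47
grasp_force: 45.7
```

View pics/t7.png

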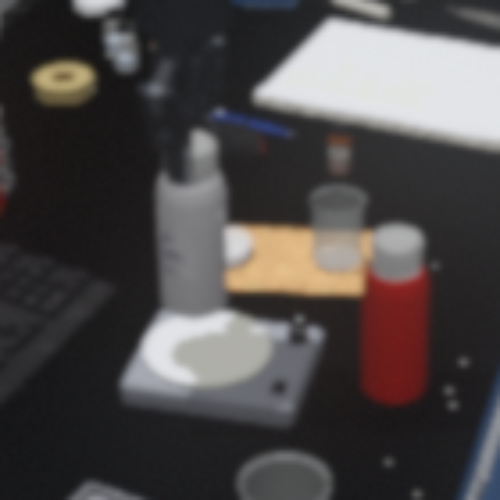

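The bottle is held upright by its cap at (190,240), clear of the plate.

```bash
python3 -m jog '[[0,-2,0,0],[-0.1,-5,0,0],[-0.3,-9,0,0],[-0.4,-13,0,0],[-0.5,-17,0,0],[-0.6,-20,0,0],[-0.6,-22,0,0],[-0.6,-22.6,0,0],[-0.6,-22.6,0,0],[-0.6,-22.6,0,0],[-0.6,-22.6,0,0]]'
python3 - <<'E'
from h import *
rel(.524,.258,.130)
c=cam('top');im=c['pixels'];m=np.zeros(im.shape[:2],np.uint8)
m[135:202,222:276]=(im.min(-1)>150)[135:202,222:276]&((im.max(-1).astype(int)-im.min(-1))<14)[135:202,222:276]
k,_=cv2.findContours(m,0,2);k=cv2.convexHull(max(k,key=cv2.contourArea))[:,0]
w=np.array([ray(c,u,v,.034)[:2] for u,v in k],np.float32); print(cv2.minEnclosingCircle(w))
cv2.imwrite('pics/t8.png',cv2.resize(im[130:210,130:290],(800,400))[...,::-1])
E
```

```text
t: 20.37
eef_pos: [0.5231, 0.2555, 0.2047]
tool_rot: [0.001, 1.0, -0.001, -0.0]
contact_force: [0.3, -0.2, -2.4]
gripper_width: 0.472
grasp_force: 45.9
shift cm [ 0.09 -0.26  7.46] spin -0.002 dist rows 1.8
((0.5113482475280762, 0.02038590982556343), 0.08811810612678528)
```

View pics/t8.png

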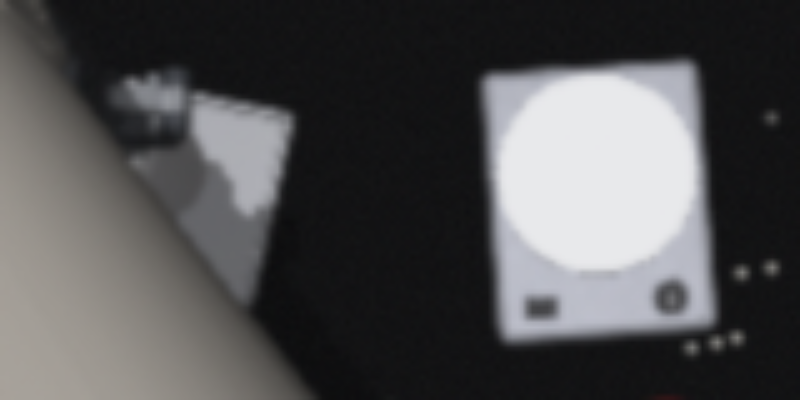

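The bare plate is at crop (598,172), which confirms the centre (0.526, 0.021). The bottle hangs over the tray, so I'll lower it.

```bash
python3 -m jog '[[0.05,-0.15,1.5,0],[0.05,-0.15,3.5,0],[0.05,-0.15,5,0],[0.05,-0.15,6.2,0],[0.05,-0.15,6.8,0],[0.05,-0.15,7.2,0],[0.05,-0.15,7.2,0]]'
python3 -m jog '[[0,0,0.3,0],[0,0,0.5,0],[0,0,0.6,0],[0,0,0.6,0]]'
```

```text
t: 21.0
eef_pos: [0.5234, 0.2589, 0.1329]
tool_rot: [0.0, 1.0, 0.0, -0.0]
contact_force: [0.6, 0.1, -2.0]
gripper_width: 0.467
grasp_force: 45.9
t: 21.33
eef_pos: [0.5234, 0.2595, 0.1275]
tool_rot: [-0.0, 1.0, 0.0, 0.0]
contact_force: [-0.5, 0.3, -2.3]
gripper_width: 0.47
grasp_force: 45.9
```

```bash
python3 -m jog '[[0,0.1,0.05,0],[0,0.1,0.1,0],[0,0.1,0.15,0],[0,0.1,0.2,0],[0,0.1,0.2,0]]'
```

```text
t: 21.75
eef_pos: [0.5241, 0.2586, 0.1264]
tool_rot: [-0.0, 1.0, 0.0, 0.001]
contact_force: [-1.1, -2.0, 5.2]
gripper_width: 0.471
grasp_force: 46.9
```

Contact at the expected height. I'll release and lift off.

```bash
python3 -m jog '[[0,0,0,0],[0,0,0,0],[0,0,0,0],[0,0,0,0],[0,0,0,0],[0,0,0,0],[0,0,0,0]]' -1 25
python3 -m jog '[[0,0,-1,0],[0,0,-3,0],[0,0,-6,0],[0,0,-9,0],[0,0,-11.4,0],[0,0,-11.4,0]]'
python3 -c "
from h import *
rel(.4712,-.193,.24)"
```

```text
t: 22.33
eef_pos: [0.5233, 0.2584, 0.1252]
tool_rot: [0.0, 1.0, 0.0, -0.0]
contact_force: [0.1, 0.6, 0.0]
gripper_width: 1.002
grasp_force: 0.0
t: 22.83
eef_pos: [0.5258, 0.2604, 0.2458]
tool_rot: [-0.002, 1.0, 0.0, 0.004]
contact_force: [1.0, 1.0, 0.6]
gripper_width: 0.999
grasp_force: 0.0
shift cm [-5.5  45.34  0.32] spin 0.001 dist rows 11.0
```

```bash
python3 -m jog '[[-5.3,45.2,0,0],[-5.3,45.2,0,0],[-5.3,45.2,0,0],[-5.3,45.2,0,0],[-5.3,45.2,0,0],[-5.3,45.2,0,0],[-5.3,45.2,0,0],[-5.3,45.2,0,0],[-5.3,45.2,0,0],[-5.3,45.2,0,0],[-5.3,45.2,0,0],[-5.3,45.2,0,0],[-5.3,45.2,0,0],[-5.3,45.2,0,0],[-5.3,45.2,0,0]]'
python3 - <<'E'
from h import *
rel(.4712,-.193,.029)
c=cam('top');P=cloud(c)
p=P[(abs(P[...,0]-.524)<.06)&(abs(P[...,1]-.258)<.06)&(P[...,2]>.144)&(P[...,2]<.17)]; print(len(p))
if len(p): print(cv2.minEnclosingCircle(p[:,:2].astype(np.float32)),p.mean(0))
E
```

```text
t: 24.08
eef_pos: [0.4711, -0.192, 0.2395]
tool_rot: [-0.0, 1.0, 0.002, 0.0]
contact_force: [-0.2, -0.1, -0.6]
gripper_width: 0.999
grasp_force: 0.0
shift cm [ 0.    0.12 21.05] spin 0.003 dist rows 5.0
232
((0.5227066874504089, 0.25826120376586914), 0.021082421764731407) [0.52228642 0.25772901 0.15276606]
```

The bottle stands on the tray centre. Next the beaker goes to the stirrer.

```bash
python3 -m jog '[[0,0.1,3,0],[0,0.1,7,0],[0,0.1,11,0],[0,0.1,15,0],[0,0.1,18,0],[0,0.1,20,0],[0,0.1,20.9,0],[0,0.1,20.9,0],[0,0.1,20.9,0]]'
python3 -m jog '[[0,0,0,0],[0,0,0,0],[0,0,0,0],[0,0,0,0],[0,0,0,0],[0,0,0,0],[0,0,0,0],[0,0,0,0],[0,0,0,0],[0,0,0,0]]' 1 25
python3 -m jog '[[0,0,-1,0],[0,0,-3,0],[0,0,-6,0],[0,0,-9,0],[0,0,-11,0],[0,0,-12,0],[0,0,-12,0]]'
python3 -c "
from h import *
rel(.527,.021,.151)"
```

```text
t: 24.88
eef_pos: [0.4714, -0.1939, 0.0309]
tool_rot: [-0.0, 1.0, 0.001, 0.0]
contact_force: [-0.5, 0.8, 0.4]
gripper_width: 0.999
grasp_force: 0.0
t: 25.72
eef_pos: [0.4718, -0.1948, 0.0317]
tool_rot: [0.0, 1.0, 0.0, 0.001]
contact_force: [-1.3, 0.5, 7.8]
gripper_width: 0.589
grasp_force: 25.0
t: 26.3
eef_pos: [0.4721, -0.1952, 0.1531]
tool_rot: [0.001, 1.0, 0.0, 0.002]
contact_force: [-0.5, -0.0, -0.7]
gripper_width: 0.588
grasp_force: 26.3
shift cm [  5.49 -21.62   0.2 ] spin 0.0 dist rows 5.3
```

```bash
python3 -m jog '[[0.5,-2,0,0],[1.3,-5,0,0],[2.3,-9,0,0],[3.3,-13,0,0],[4.3,-17,0,0],[5,-20,0,0],[5.4,-21.3,0,0],[5.5,-21.6,0,0],[5.5,-21.6,0,0],[5.5,-21.6,0,0],[5.5,-21.6,0,0]]'
python3 -m jog '[[0,0,2,0],[0,0,4,0],[0,0,6,0],[0,0,7,0],[0,0,7.8,0],[0,0,7.8,0],[0,0,7.8,0]]'
python3 -c "
from h import *
rel(.527,.021,.0635)"
```

```text
t: 27.22
eef_pos: [0.5248, 0.0192, 0.1497]
tool_rot: [0.001, 1.0, -0.001, -0.001]
contact_force: [0.1, -0.0, -1.3]
gripper_width: 0.586
grasp_force: 26.3
t: 27.8
eef_pos: [0.5257, 0.021, 0.0726]
tool_rot: [0.0, 1.0, -0.0, 0.0]
contact_force: [-0.1, 0.0, 0.2]
gripper_width: 0.591
grasp_force: 26.3
shift cm [ 0.13 -0.    0.91] spin -0.0 dist rows 0.2
```

```bash
python3 -m jog '[[0.1,0,0.3,0],[0.1,0,0.6,0],[0.1,0,0.8,0],[0.1,0,0.85,0],[0.1,0,0.9,0],[0.1,0,0.9,0]]'
python3 -m jog '[[0,0,0,0],[0,0,0,0],[0,0,0,0],[0,0,0,0],[0,0,0,0],[0,0,0,0]]' -1
python3 -m jog '[[0,0,-2,0],[0,0,-5,0],[0,0,-9,0],[0,0,-13,0],[0,0,-14,0],[0,0,-14,0]]'
python3 -c "
from h import *
rel(.582,-.1725,.204)"
```

```text
t: 28.3
eef_pos: [0.5267, 0.0215, 0.0638]
tool_rot: [0.0, 1.0, 0.0, 0.0]
contact_force: [-1.2, -0.7, 3.4]
gripper_width: 0.591
grasp_force: 26.4
t: 28.8
eef_pos: [0.5265, 0.0214, 0.0632]
tool_rot: [-0.0, 1.0, 0.0, -0.0]
contact_force: [0.9, -0.2, 0.0]
gripper_width: 1.001
grasp_force: 0.0
t: 29.3
eef_pos: [0.529, 0.0218, 0.2071]
tool_rot: [-0.0, 1.0, 0.0, 0.004]
contact_force: [0.9, -0.2, -0.6]
gripper_width: 1.003
grasp_force: 0.0
shift cm [ 5.29 19.43  0.34] spin 0.001 dist rows 4.8
```

```bash
python3 -m jog '[[5.5,19.4,0,0],[5.5,19.4,0,0],[5.5,19.4,0,0],[5.5,19.4,0,0],[5.5,19.4,0,0],[5.5,19.4,0,0],[5.5,19.4,0,0],[5.5,19.4,0,0],[5.5,19.4,0,0]]'
python3 - <<'E'
from h import *
rel(.582,-.1725,.005)
c=cam('top');P=cloud(c)
p=P[(abs(P[...,0]-.526)<.05)&(abs(P[...,1]-.021)<.05)&(P[...,2]>.09)&(P[...,2]<.115)]; print(len(p))
if len(p): print(cv2.minEnclosingCircle(p[:,:2].astype(np.float32)),p.mean(0))
s=cam('side')
cv2.imwrite('pics/t9.png',np.hstack([cv2.resize(c['pixels'][130:210,215:285],(400,457)),cv2.resize(s['pixels'][100:260,170:310],(400,457))])[...,::-1])
E
```

```text
t: 30.05
eef_pos: [0.5812, -0.1705, 0.2023]
tool_rot: [-0.001, 1.0, 0.002, -0.001]
contact_force: [0.2, 1.1, -0.4]
gripper_width: 0.998
grasp_force: 0.0
shift cm [ 0.11  0.22 19.73] spin 0.003 dist rows 4.7
71
((0.5260491371154785, 0.022391298785805702), 0.025791704654693604) [0.52833904 0.02337073 0.09903706]
```

View pics/t9.png

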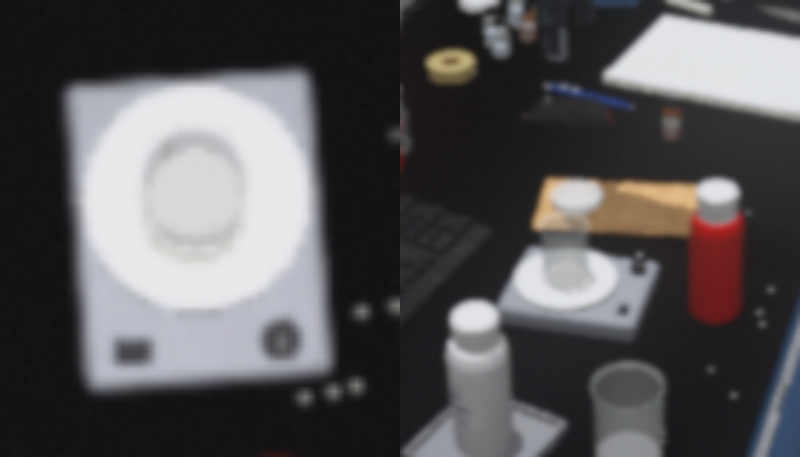

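The beaker (top crop 193,195) is centred on the plate, and the bottle stands in the tray. Now the dish.

```bash
python3 -m jog '[[0,0.1,4,0],[0,0.1,8,0],[0,0.1,12,0],[0,0.1,15,0],[0,0.1,17.5,0],[0,0.1,19,0],[0,0.1,19.7,0],[0,0.1,19.7,0],[0,0.1,19.7,0]]'
python3 -m jog '[[0,0,0,0],[0,0,0,0],[0,0,0,0],[0,0,0,0],[0,0,0,0],[0,0,0,0],[0,0,0,0],[0,0,0,0],[0,0,0,0],[0,0,0,0]]' 1 25
python3 -m jog '[[0,0,-0.5,0],[0,0,-1.5,0],[0,0,-3.5,0],[0,0,-6,0],[0,0,-9,0],[0,0,-12,0],[0,0,-14,0],[0,0,-14.5,0],[0,0,-14.5,0]]'
python3 -c "
from h import *
rel(.526,.022,.15)"
```

```text
t: 30.9
eef_pos: [0.5822, -0.1729, 0.0069]
tool_rot: [-0.0, 1.0, 0.001, 0.0]
contact_force: [0.0, 0.3, 0.3]
gripper_width: 0.996
grasp_force: 0.0
t: 31.73
eef_pos: [0.5827, -0.1736, 0.0081]
tool_rot: [0.0, 1.0, 0.0, 0.001]
contact_force: [-1.3, 1.3, 7.4]
gripper_width: 0.641
grasp_force: 25.0
t: 32.48
eef_pos: [0.5829, -0.1739, 0.1539]
tool_rot: [0.001, 1.0, 0.0, 0.002]
contact_force: [-0.1, -0.2, 0.2]
gripper_width: 0.642
grasp_force: 26.5
shift cm [ -5.69 -19.59   0.35] spin 0.001 dist rows 4.9
```

```bash
python3 -m jog '[[-0.5,-1.5,0,0],[-1.2,-4,0,0],[-2.2,-7.5,0,0],[-3.3,-11.5,0,0],[-4.4,-15.5,0,0],[-5.2,-18.5,0,0],[-5.6,-19.5,0,0],[-5.6,-19.6,0,0],[-5.6,-19.6,0,0],[-5.6,-19.6,0,0],[-5.6,-19.6,0,0]]'
python3 -m jog '[[0,0,1,0],[0,0,2,0],[0,0,3,0],[0,0,3.2,0],[0,0,3.2,0],[0,0,3.2,0]]'
python3 - <<'E'
from h import *
rel(.527,.022,.107)
s=cam('side')
cv2.imwrite('pics/t10.png',cv2.resize(s['pixels'][130:230,180:280],(500,500))[...,::-1])
E
```

```text
t: 33.4
eef_pos: [0.5257, 0.0204, 0.1508]
tool_rot: [0.0, 1.0, -0.001, -0.0]
contact_force: [-1.5, -0.5, -0.4]
gripper_width: 0.644
grasp_force: 26.5
t: 33.9
eef_pos: [0.5254, 0.0224, 0.1189]
tool_rot: [0.0, 1.0, 0.0, -0.0]
contact_force: [0.4, 0.1, -0.5]
gripper_width: 0.64
grasp_force: 26.5
shift cm [0.16 0.04 1.19] spin 0.001 dist rows 0.3
```

View pics/t10.png

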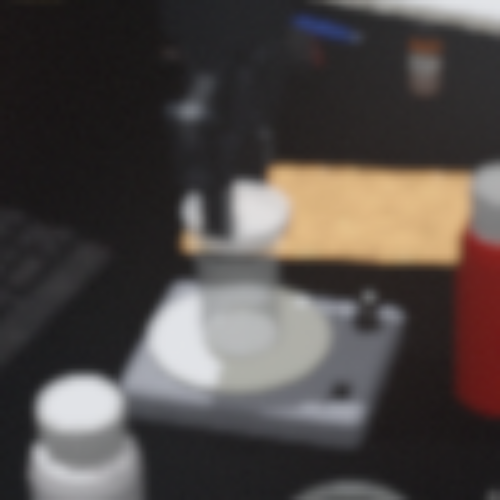

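The dish (237,215) is held above the beaker rim, roughly level. I'll lower it until it touches.

```bash
python3 -m jog '[[0.1,0,0.3,0],[0.1,0,0.6,0],[0.1,0,0.8,0],[0.1,0,0.9,0],[0.1,0,0.9,0]]'
python3 -m jog '[[0,0,0.1,0],[0,0,0.2,0],[0,0,0.3,0],[0,0,0.3,0]]'
```

```text
t: 34.37
eef_pos: [0.5263, 0.0225, 0.11]
tool_rot: [0.0, 1.0, 0.0, -0.0]
contact_force: [-0.2, 0.0, -0.4]
gripper_width: 0.641
grasp_force: 26.5
t: 34.7
eef_pos: [0.5265, 0.0225, 0.1072]
tool_rot: [0.0, 1.0, 0.0, -0.0]
contact_force: [-0.1, 0.6, 1.0]
gripper_width: 0.639
grasp_force: 26.6
```

```bash
python3 -m jog '[[0,0,0.05,0],[0,0,0.1,0],[0,0,0.1,0],[0,0,0.1,0]]'
python3 -m jog '[[0,0,0,0],[0,0,0,0],[0,0,0,0],[0,0,0,0],[0,0,0,0],[0,0,0,0],[0,0,0,0]]' -1
python3 -m jog '[[0,0,-1,0],[0,0,-3,0],[0,0,-6,0],[0,0,-10,0],[0,0,-13,0],[0,4,-13,0],[0,8,-13,0],[0,12,-13,0],[0,16,-13,0],[0,20,-13,0],[0,22,-13,0],[0,22,-13,0],[0,22,-13,0],[0,22,-13,0]]'
python3 - <<'E'
from h import *
c=cam('top');s=cam('side')
for nm,k in(('top',c),('side',s)):
    P=cloud(k)
    p=P[(abs(P[...,0]-.526)<.05)&(abs(P[...,1]-.022)<.05)&(P[...,2]>.105)&(P[...,2]<.13)&(k['pixels'].min(-1)>150)]
    print(nm,len(p),cv2.minEnclosingCircle(p[:,:2].astype(np.float32)),p.mean(0),np.linalg.lstsq(np.c_[p[:,:2],np.ones(len(p))],p[:,2],rcond=None)[0])
cv2.imwrite('pics/t11.png',np.hstack([cv2.resize(c['pixels'][130:240,130:290],(400,275)),cv2.resize(s['pixels'][130:270,160:300],(400,275))])[...,::-1])
E
```

```text
t: 35.03
eef_pos: [0.5269, 0.0225, 0.1069]
tool_rot: [0.0, 1.0, 0.0, 0.0]
contact_force: [-0.8, -0.1, 4.6]
gripper_width: 0.644
grasp_force: 27.3
t: 35.62
eef_pos: [0.5265, 0.0225, 0.1062]
tool_rot: [0.0, 1.0, 0.0, -0.0]
contact_force: [0.6, 0.3, -0.1]
gripper_width: 1.001
grasp_force: 0.0
t: 36.78
eef_pos: [0.5269, -0.1964, 0.2367]
tool_rot: [-0.0, 1.0, 0.001, 0.0]
contact_force: [-0.3, 0.2, 0.3]
gripper_width: 1.001
grasp_force: 0.0
top 461 ((0.5259339809417725, 0.021892227232456207), 0.03091779537498951) [0.52540195 0.02194515 0.1138015 ] [ 0.00815304 -0.00898037  0.10971495]
side 214 ((0.5269161462783813, 0.025515947490930557), 0.03382450342178345) [0.52339067 0.02967969 0.11224967] [ 0.02051025 -0.01872016  0.10207041]
```

View pics/t11.png

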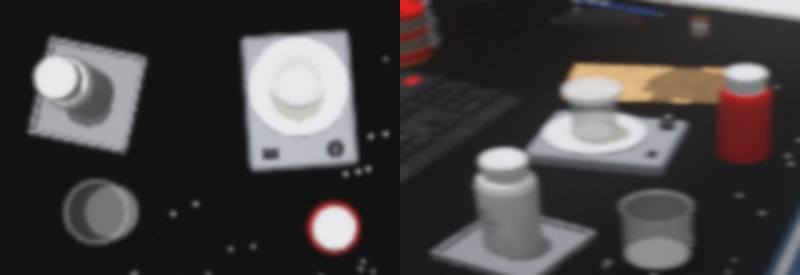

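The dish is level and centred on the beaker (top crop 297,88), the bottle is upright in the tray (60,78), and the decoys haven't moved. Handing in.

```bash
python3 -c "
from station import bot
print(bot.hand_in())"
```

```text
the job is handed in; nothing more can be done
None
```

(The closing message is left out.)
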